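# Wedge a painting panel fast in its clamping board

### The job

Make the painting panel fast in the clamping board: pick up the thick wooden wedge, lay it in the mouth of the slot beside the panel, thin end first, and tap its butt until it jams tight by itself and holds the panel hard up against the straight batten. Leave the thin wedge lying where it is.

Things in the scene. Friction and masses are not known exactly. Their poses are not given: they have to be found in the camera images.
- board: Fixed plywood board 240x280x12 mm (x -105..135, y -140..140); origin on the table, z up. Battens (tops at z 34): a straight one, face at x 105; a slanted one at -x, its face from (-49,30) to (-28,-98). Between it and the panel is the slot: mouth at y 30, open to +y; wedge goes to -y. With the panel home its edge is x -15, slot 34 wide at the mouth, narrowing 1 in 6 like the thick wedge.
- panel_mid (a point): Centre of the loose painting panel, white face up, 120 (x) x 150 (y) x 18 mm, about 0.18 kg, lying on the board with its edges along the board's axes, its +y end about level with the slot's mouth. It starts 3 to 7 mm short of the straight batten; hard against it, its centre is at board x = 45 mm.
- wedge_mid (a point): Centre of the thick wooden wedge: 120 mm long (y), 36 high (z), 38 thick at the butt (+y), 18 at the thin end (-y), upright on the table. +x face plane, 14 mm from centre, goes against the panel; -x face slanted. Goes in with its axes parallel to the board's; tight at about board x -29, y -6 mm, butt 25 mm outside the mouth. Taps of 12 to 20 N on the butt, till it gives no more, jam it for good.
- sliver_mid (a point): Centre of the thin wooden wedge (half-way up), also 120 mm long and 36 mm high, but only 16 mm thick at its butt (+y end) and 6 mm at its thin end: too thin to lock. The two wedges lie side by side, centres 130 mm or more apart, in either order.
There are look-alikes about, which are no part of the job. Of the things like the part that bears wedge_mid, leave any that is black; of the rest the smaller one is meant.

How it is judged (in metres and radians):
At the end, for the whole second after the job is handed in: Thick wedge flat in the slot, at rest, let go, pressing the panel with over 1.5 N; centre within 10 mm of board x -29 mm, y between -35 and +12 mm, in line within 10 degrees, not lifted by 10 mm; panel down on the board and within 2.5 mm of the straight batten (y of wedge_mid in the frame of board between -0.035 and 0.012 m and x of wedge_mid in the frame of board between -0.039 and -0.019 m and z of wedge_mid in the frame of board below 0.04 m and angle between the y axis of wedge_mid and the y axis of board, either way round below 0.175 rad and angle between wedge_mid's own z axis and vertical below 0.175 rad and x of panel_mid in the frame of board above 0.0425 m and z of panel_mid in the frame of board below 0.03 m and contact force between wedge and panel above 1.5 N and linear speed of wedge below 0.01 m/s); the robot touches nothing.
It fails at once if the thin wedge is moved more than 30 mm (distance of sliver_mid from where it was at the start of the episode above 0.03 m).
It also fails if it takes over 59 s, if anything falls off the work surface, if the arm or the gripper's body presses on something with over 40 N, if the wrist force passes 120 N, or if a joint passes its speed limit or range.

### The arm

A 6-joint arm with a two-finger parallel gripper is mounted at the origin on the work surface. World frame = base frame: x ahead of the robot, y to its left, z up, the work surface at z = 0. Lengths are in mm, angles in rad, forces in N, time in s.
With the tool pointing down it reaches from about 375 to 750 mm from the base axis. Payload 9 kg.
Tool frame: the origin (TCP) lies at the very end of the fingers, on their centre line; the grasp point (between the pads) lies 19 mm behind it; z points along the fingers, x is the direction in which the jaws open and shut, and the axes are right-handed (so a half turn about z gives the same grasp; the last joint's range is limited). The gripper opens to 85 mm and grips with 20 to 120 N. Pads are 22 mm wide; open, the fingers measure 114 mm over their backs; the gripper's body (76 mm by 85 mm) begins 54 mm behind the grasp point. The pads swing forward as they close: fully open they stand 13 mm farther back than shut.
Start: joints at [0.998, 0.104, 0.097, 1.564, 0, 1.353], TCP at [208.448, 562.66, 231.331] pointing down, gripper open.
Joint ranges: [-2.99, 2.99], [-0.84, 1.86], [-1.1, 1.16], [-1.84, 2.11], [-1.51, 1.56], [-3.14, 3.14]. Speed limits (rad/s): [2.22, 2.22, 2.57, 3.14, 3.14, 3.14].

### API

Orientations are given as a rotation vector (axis times angle).
In Python, from rig import env gives the robot as it stands.
- The arm moves only by the tool move_arm, never from a script. Its arguments are lists of equal length, an entry for each row: "linear": the shift along the tool's x, y, z in cm, a list of three; "yaw": the turn about the tool's z in rad; "grip": the finger opening in cm, from 0 to 8.54. A call has 1 to 12 rows; each row shifts and turns the commanded pose from where the row before left it, along the tool's axes as they then stand; what a row does not reach is not made up. A row lasts 1/8 s, in which the tool goes at most 62.5 mm and 10.7 degrees, less where a joint would pass 70% of its speed; a pose out of reach is approached as far as the arm can. A call with a gripper value outside its range is refused whole. The fingers move at their own pace and stop on an object; "squeeze" is the grip in N (left out, the last holds). Time passes only in rows, so rows that do not move let the fingers close. It gives the time, the measured TCP pose, the force and the opening at its end, in the units of the state.
- env.read_state(): the state, without advancing time (a new reading comes with each control period).
- env.snapshot(name): name is "side" or "top"; returns the picture (400x640x3 uint8, red, green, blue); there is no depth.
- env.camera_params(name): a dict with "fov_y" (degrees; the focal length in pixels is half the picture's height over the tangent of half this angle, whatever the lens; pixels are square), "cx", "cy" (the principal point, pixels), "R" (3x3) and "t" (3): a world point X has camera coordinates R X + t. Camera axes: x right, y down, z forward; pixel columns grow to the right and rows downward; lengths in mm; the calibration is good to about 2 mm. A picture is of the moment at which its call begins. camera_params takes no time and is no camera call.
- env.sign_off(): hands the job in, once; it reports no verdict.
Trained networks look in the newest picture that a camera, given by its name, has taken for a name from the list of things; names that differ only in an ending like _2 or _b are one class to them, and where a whole thing is asked for, a point or a joint stands for the part that bears it (a point fixed in the world has none). Each returns a list of dicts, best first, with "conf" (0 to 1); they miss things now and then, are a little off and sometimes report something else, mostly with a low value. They report only what shows in the picture. A call takes as long as a camera call. They do not tell look-alikes from the thing itself.
- env.recognise(label, camera): "bbox" ([centre column, centre row, width, height] as shares, 0 to 1, of the picture: columns of its width, rows of its height, round what is visible of it).
- env.landmark_of(label, camera): "location" ([column, row] as shares, 0 to 1, of the picture: columns of its width, rows of its height: a listed point, or the origin of a listed thing).
The state is a dict: "t": time; "joint_positions": joint angles; "joint_velocities": joint speeds; "tau": joint torques, N m; "ee_pos": TCP position; "eef_rot": TCP orientation; "ft_force": force on the tool from outside, world axes, zero at the start; "moment": the same for the moment, N m; "finger_gap": opening from 0.0 (shut) to 1.0 (fully open).
Only numpy, scipy, OpenCV 4.12 (cv2) and the standard library are available. Lean on these libraries where they do the work, as an engineer would, in place of code of your own. Each camera call takes 0.05 s, during which the arm holds its last target.

## Working session

There is one attempt and no reset: what is moved stays moved. The work goes in short steps, Python scripts to look and compute and a tool call to move; the robot and the scene stay as the last step left them, time stands still between calls to the robot, and variables do not carry over. Pictures are saved under pics/ and viewed, and the job is handed in when it is done.

Besides the shell and the picture viewer there is one more tool, called after ">>>" by a JSON object that holds its "op" and its "data". move_arm: Moves the arm, as the interface text tells. Its arguments: {"type":"object","properties":{"linear":{"type":"array","items":{"type":"array","items":{"type":"number"}}},"yaw":{"type":"array","items":{"type":"number"}},"grip":{"type":"array","items":{"type":"number"}},"squeeze":{"type":"number"}},"required":["linear","yaw","grip"]}

```bash
mkdir -p pics; ls; python3 - <<'E'
from rig import env
import cv2,json
s=env.read_state(); print(s)
for c in ("side","top"):
    im=env.snapshot(c); cv2.imwrite(f"pics/{c}0.png",im[:,:,::-1])
    print(c,env.camera_params(c))
    for l in ("board","panel_mid","wedge_mid","sliver_mid"):
        print(l,env.landmark_of(l,c)[:5]); print('  box',env.recognise(l,c)[:5])
E
```

```text
pics
{'t': 0.0, 'joint_positions': array([ 9.98320073e-01,  1.04708954e-01,  9.64685721e-02,  1.56390230e+00,
       -1.65580770e-05,  1.35311631e+00]), 'joint_velocities': array([ 4.36520890e-04, -2.64360917e-04,  3.84899175e-04,  9.71245872e-04,
        2.43881180e-04,  7.51502120e-05]), 'tau': array([ 3.22933010e-03, -5.56927228e+01,  5.03651369e+01,  1.67364255e-02,
       -9.51740549e-05, -6.22794701e-06]), 'ee_pos': array([208.23800938, 562.34713247, 230.51629177]), 'eef_rot': array([ 2.57816086e+00,  1.79426102e+00, -1.94556369e-03]), 'ft_force': array([ 0.15744442, -0.05571542, -0.19309744]), 'moment': array([-0.02960163,  0.0001487 , -0.06685766]), 'finger_gap': 1.0007212551469467}
side {'fov_y': 52.835038559049465, 'cx': 314.1424549541149, 'cy': 197.4642780796844, 'R': array([[ 0.98930063, -0.14587329, -0.00229058],
       [-0.09301856, -0.61859329, -0.7801858 ],
       [ 0.11239133,  0.77205137, -0.62554366]]), 't': array([-482.42490809,  126.66075271,  750.72678739])}
board [{'location': [0.5856, 0.7135], 'conf': 0.6}]
  box [{'bbox': [0.6146, 0.7408, 0.2814, 0.381], 'con
[... 997 characters left out ...]
, 'conf': 0.63}]
  box [{'bbox': [0.6297, 0.4095, 0.1797, 0.2405], 'conf': 0.92}]
panel_mid [{'location': [0.6547, 0.3808], 'conf': 0.89}]
  box [{'bbox': [0.6529, 0.3834, 0.0958, 0.1067], 'conf': 0.57}]
wedge_mid [{'location': [0.3761, 0.7113], 'conf': 0.82}, {'location': [0.3903, 0.531], 'conf': 0.77}, {'location': [0.4895, 0.6172], 'conf': 0.7}, {'location': [0.6556, 0.3837], 'conf': 0.38}]
  box [{'bbox': [0.3757, 0.7044, 0.1011, 0.0907], 'conf': 0.95}, {'bbox': [0.4895, 0.6219, 0.0691, 0.0907], 'conf': 0.91}, {'bbox': [0.3862, 0.5354, 0.0717, 0.0917], 'conf': 0.73}]
sliver_mid [{'location': [0.4078, 0.3762], 'conf': 0.86}]
  box [{'bbox': [0.4073, 0.3736, 0.0742, 0.0352], 'conf': 0.82}]
```

View pics/side0.png

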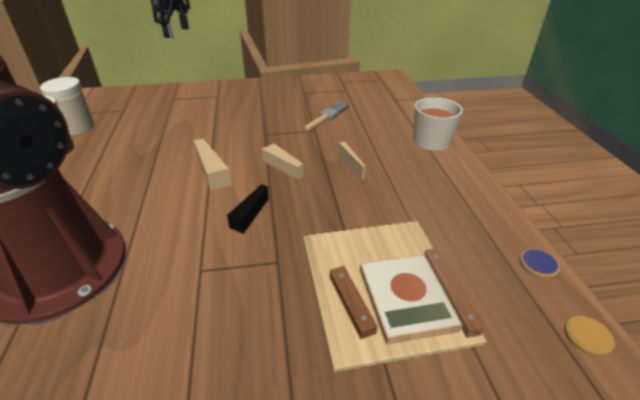

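View pics/top0.png

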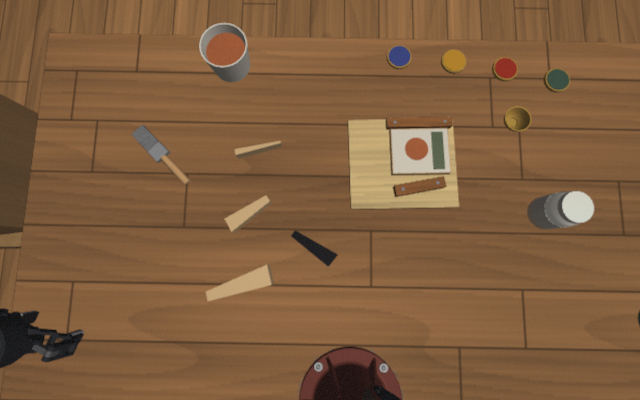

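```bash
cat > h.py <<'E'
import numpy as np,cv2
from rig import env
C={c:env.camera_params(c) for c in("side","top")}
def proj(P,c):
    p=C[c];P=np.atleast_2d(P)@np.array(p["R"]).T+p["t"]
    f=200/np.tan(np.radians(p["fov_y"])/2)
    return P[:,:2]/P[:,2:]*f+[p["cx"],p["cy"]]
def ray(uv,c,z):
    p=C[c];f=200/np.tan(np.radians(p["fov_y"])/2);R=np.array(p["R"])
    o=-R.T@p["t"];d=R.T@np.array([(uv[0]-p["cx"])/f,(uv[1]-p["cy"])/f,1])
    return o+d*(z-o[2])/d[2]
E
python3 - <<'E'
from h import *
s=cv2.imread('pics/side0.png');t=cv2.imread('pics/top0.png')
a=cv2.resize(t[110:300,190:470],None,fx=2.8,fy=2.8,interpolation=cv2.INTER_CUBIC)
cv2.imwrite('pics/tc0.png',a)
a=cv2.resize(s[120:370,180:500],None,fx=2.4,fy=2.4,interpolation=cv2.INTER_CUBIC)
cv2.imwrite('pics/sc0.png',a)
for n,l,z in(("wedge",[.3903,.531],18),("big",[.3761,.7113],18),("sliver",[.4078,.3762],18),("board",[.6234,.418],0),("panel",[.6547,.3808],21)):
    print(n,ray([l[0]*640,l[1]*400],"top",z))
for n,l,z in(("wedge",[.4447,.3947],18),("big",[.3239,.4045],18),("sliver",[.5525,.408],18),("board",[.5856,.7135],0),("panel",[.6356,.7362],21)):
    print(n,ray([l[0]*640,l[1]*400],"side",z))
E
```

```text
wedge [449.85808614 258.51121191  18.        ]
big [269.50127806 273.37745172  18.        ]
sliver [613.2684663  236.16764627  18.        ]
board [ 578.97868888 -128.30275168    0.        ]
panel [ 614.42348242 -176.30659245   21.        ]
wedge [453.6897693  272.97249154  18.        ]
big [264.4006814  283.83038293  18.        ]
sliver [618.03920936 224.23554127  18.        ]
board [ 576.43570598 -133.49058056    0.        ]
panel [ 617.82929135 -176.06657354   21.        ]
```

View pics/tc0.png

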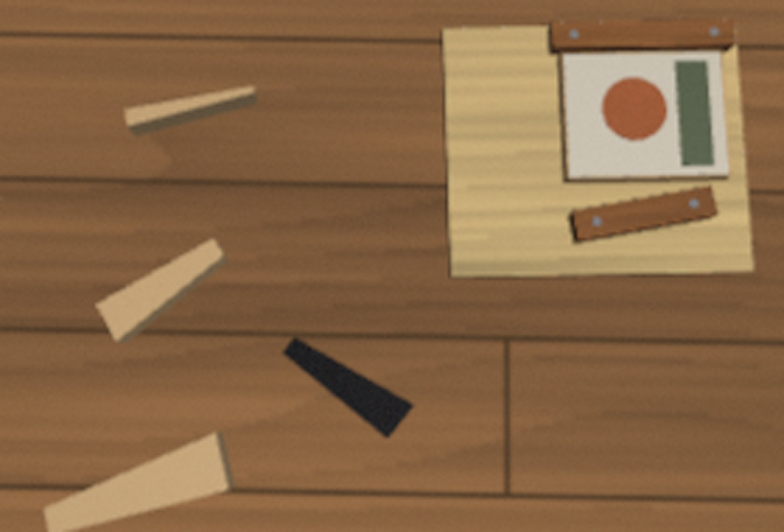

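View pics/sc0.png

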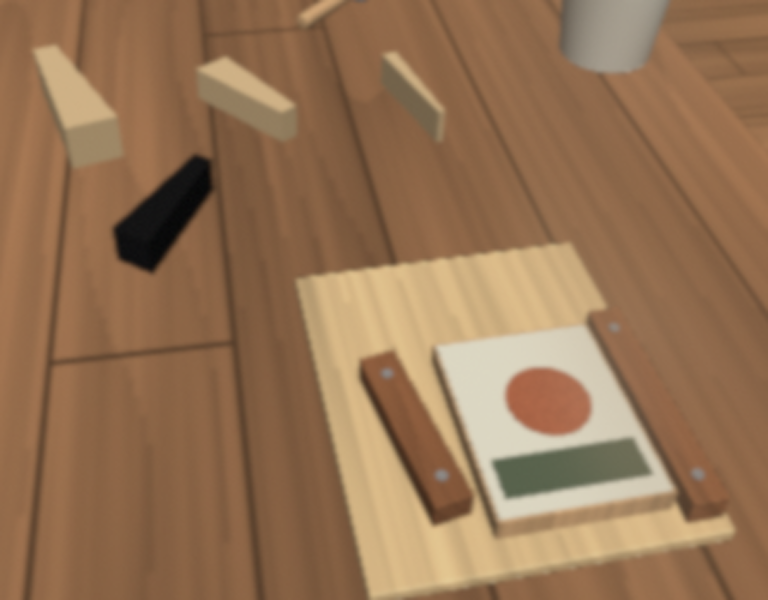

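```bash
cat > fit.py <<'E'
from h import *
from scipy.optimize import minimize
from scipy.spatial import ConvexHull
def wedge(L=60,tb=38,tt=18,H=36):
    # origin: mid; +x face plane at 14 (in wedge axes), butt +y
    hx=(tb+tt)/4
    b=[(hx,60),(hx-tb,60),(hx-tt,-60),(hx,-60)]
    return np.array([(x,y,z) for x,y in b for z in(0,H)],float)
def box(x0,x1,y0,y1,z0,z1): return np.array([(x,y,z) for x in(x0,x1) for y in(y0,y1) for z in(z0,z1)],float)
def place(M,p):
    c,s=np.cos(p[2]),np.sin(p[2]);R=np.array([[c,-s],[s,c]])
    o=M.copy();o[:,:2]=M[:,:2]@R.T+p[:2];return o
def sil(M,p,c,k=8):
    q=proj(place(M,p),c);h=cv2.convexHull(q.astype(np.float32))[:,0]
    return h
def fit(M,p0,imgs,maskf):
    """imgs {cam:(bgr)}, maskf(bgr)->soft mask 0..1"""
    def cost(v,cams):
        e=0
        p=np.array(p0)+np.array(v)*[10,10,.1]
        for c in cams:
            h=sil(M,p,c); m=masks[c]
            r=np.zeros((m.shape[0]*4,m.shape[1]*4),np.uint8)
            cv2.fillPoly(r,[np.round(((h+.5)*4-.5)*16).astype(np.int32)],255,shift=4)
            r=cv2.resize(r,(m.shape[1],m.shape[0]),interpolation=cv2.INTER_AREA)/255.
            r=cv2.GaussianBlur(r,(0,0),.8)
            d=(r-m)**2; w=wins[c]; e+=d[w[1]:w[3],w[0]:w[2]].sum()
        return e
    out={}
    masks={c:maskf(imgs[c],c) for c in imgs};wins={}
    for c in imgs:
        h=sil(M,p0,c);wins[c]=(*np.maximum(h.min(0).astype(int)-14,0),*(h.max(0).astype(int)+14))
    for cams in [list(imgs)]+[[c] for c in imgs]:
        best=None
        for y0 in (-2,0,2):
          r=minimize(cost,[0,0,y0],args=(cams,),method='Nelder-Mead',options=dict(initial_simplex=np.array([[0,0,y0],[1,0,y0],[0,1,y0],[0,0,y0+1]]),xatol=.01,fatol=.1,maxiter=200))
          if best is None or r.fun<best.fun: best=r
        out[tuple(cams)]=(np.round(np.array(p0)+best.x*[10,10,.1],3),round(best.fun,1))
    return out
def woodmask(im,c):
    v=im.astype(float).mean(2); return v
E
python3 - <<'E'
from fit import *
I={c:cv2.imread(f'pics/{c}0.png') for c in("side","top")}
for c,pts in (("side",[(285,155),(270,165),(295,172),(250,160),(320,250),(325,300),(270,260)]),("top",[(247,213),(240,221),(230,230),(250,190),(370,150),(300,200)])):
    for (u,v) in pts: print(c,(u,v),I[c][v,u], cv2.cvtColor(I[c][v:v+1,u:u+1],cv2.COLOR_BGR2HSV)[0,0])
E
```

```text
side (285, 155) [134 177 207] [ 18  90 207]
side (270, 165) [ 70  98 126] [ 15 113 126]
side (295, 172) [ 96 126 147] [ 18  88 147]
side (250, 160) [ 69  99 138] [ 13 128 138]
side (320, 250) [130 178 209] [ 18  96 209]
side (325, 300) [124 169 199] [ 18  96 199]
side (270, 260) [ 70 101 141] [ 13 128 141]
top (247, 213) [120 163 196] [ 17  99 196]
top (240, 221) [121 165 196] [ 18  98 196]
top (230, 230) [ 92 130 162] [ 16 110 162]
top (250, 190) [ 60  93 130] [ 14 137 130]
top (370, 150) [112 162 188] [ 20 103 188]
top (300, 200) [ 60  90 125] [ 14 133 125]
```

```bash
cat >> fit.py <<'E'
def tm(lo):
    def f(im,c):
        g=im[:,:,1].astype(float);a,b=lo[c];return np.clip((g-a)/(b-a),0,1)
    return f
WM=tm({"side":(130,175),"top":(100,162)})
def topface(M,z): return M[np.isclose(M[:,2],z)]
E
python3 - <<'E'
from fit import *
I={c:cv2.imread(f'pics/{c}0.png') for c in("side","top")}
W=topface(wedge(),36)
print('wedge',fit(W,[450,262,.5],I,WM))
print('sliver',fit(topface(wedge(tb=16,tt=6),36),[615,230,.15],I,WM))
for z in (12,):
  # board as whole: mask union; use board plywood+everything inside => silhouettes from table contrast
  def bm(im,c):
    g=im[:,:,1].astype(float)
    m=np.clip((g-105)/(160-105),0,1)
    # fill interior
    k=cv2.morphologyEx((m*255).astype(np.uint8),cv2.MORPH_CLOSE,np.ones((25,25)))/255.
    return k
  print('board',fit(topface(box(-105,135,-140,140,0,12),12),[578,-131,0.0],I,bm))
P=topface(box(-60,60,-75,75,12,30),30)
def pm(im,c):
    b=im[:,:,0].astype(float); return cv2.morphologyEx((np.clip((b-135)/(190-135),0,1)*255).astype(np.uint8),cv2.MORPH_CLOSE,np.ones((21,21)))/255.
print('panel',fit(P,[616,-176,0.0],I,pm))
for c in I: print(c,[I[c][int(v),int(u)] for u,v in proj([[600,-220,30],[640,-125,30]],c)])
E
```

```text
wedge {('side', 'top'): (array([450.24 , 260.008,   0.538]), np.float64(22.2)), ('side',): (array([449.838, 256.91 ,   0.549]), np.float64(4.9)), ('top',): (array([450.981, 260.627,   0.541]), np.float64(4.6))}
sliver {('side', 'top'): (array([6.18325e+02, 2.43204e+02, 2.07000e-01]), np.float64(15.5)), ('side',): (array([6.17065e+02, 2.43471e+02, 2.07000e-01]), np.float64(9.1)), ('top',): (array([6.18613e+02, 2.43016e+02, 2.12000e-01]), np.float64(3.4))}
board {('side', 'top'): (array([ 5.73930e+02, -1.37831e+02,  3.40000e-02]), np.float64(1512.0)), ('side',): (array([ 5.73552e+02, -1.39526e+02,  3.70000e-02]), np.float64(816.8)), ('top',): (array([ 5.73408e+02, -1.34790e+02,  2.80000e-02]), np.float64(580.0))}
panel {('side', 'top'): (array([ 6.17255e+02, -1.75991e+02,  3.30000e-02]), np.float64(1116.0)), ('side',): (array([ 6.17182e+02, -1.75543e+02,  3.60000e-02]), np.float64(855.2)), ('top',): (array([ 6.17169e+02, -1.76960e+02,  3.90000e-02]), np.float64(259.8))}
side [array([77, 99, 90], dtype=uint8), array([188, 209, 217], dtype=uint8)]
top [array([ 79, 100,  91], dtype=uint8), array([177, 194, 202], dtype=uint8)]
```

```bash
cat > ov.py <<'E'
from fit import *
def overlay(name,c,bp,pp=None,wp=None,win=(180,120,500,370),k=2.4,src=None):
    im=cv2.imread(src) ; x0,y0,x1,y1=win
    a=cv2.resize(im[y0:y1,x0:x1],None,fx=k,fy=k,interpolation=cv2.INTER_CUBIC)
    def pl(P,col,closed=True):
        q=(proj(P,c)-[x0,y0]+.5)*k-.5
        cv2.polylines(a,[np.round(q*16).astype(np.int32)],closed,col,1,cv2.LINE_AA,shift=4)
    z=lambda P,h:np.array([(*p,h) for p in P],float)
    pl(place(z([(-105,-140),(135,-140),(135,140),(-105,140)],12),bp),(255,0,0))
    pl(place(z([(-49,30),(-28,-98)],34),bp),(0,0,255),False)
    pl(place(z([(105,-120),(105,80)],34),bp),(0,0,255),False)
    if pp is not None: pl(place(z([(-60,-75),(60,-75),(60,75),(-60,75)],30),pp),(0,255,0))
    if wp is not None: pl(place(z([(14,60),(-24,60),(-4,-60),(14,-60)],36+(wp[3] if len(wp)>3 else 0)),wp),(255,0,255))
    cv2.imwrite(f'pics/{name}.png',a)
E
python3 - <<'E'
from ov import *
b=[575,-135.5,.035];p=[617.2,-176.5,.036];w=[450.3,260,.54]
overlay('os1','side',b,p,w,src='pics/side0.png')
overlay('ot1','top',b,p,w,win=(190,110,470,300),k=2.8,src='pics/top0.png')
E
```

```text
(no output)
```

View pics/os1.png

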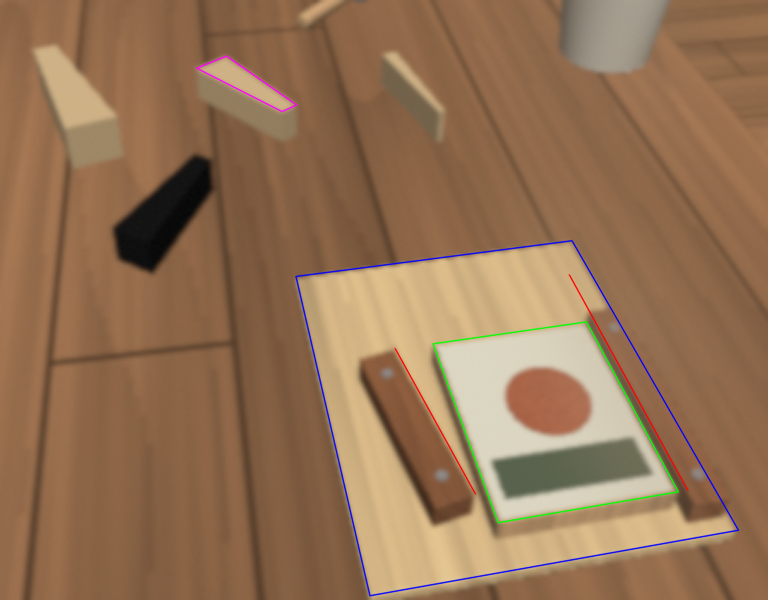

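View pics/ot1.png

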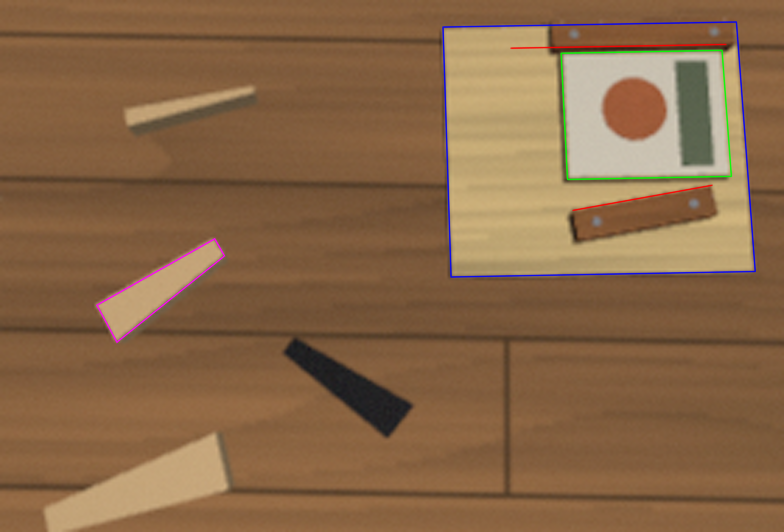

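>>> {"op": "move_arm", "data": {"linear": [[0, 0, 0], [0, 0, 0], [0, 0, 0], [0, 0, 0], [0.3, 4.3, 0], [0.3, 4.3, 0], [0.3, 4.3, 0], [0.3, 4.3, 0], [0.2, 4.3, 0], [0.2, 4.3, 0], [0.3, 4.4, 0], [0.2, 4.4, 0]], "yaw": [0.149, 0.149, 0.149, 0.149, 0, 0, 0, 0, 0, 0, 0, 0], "grip": [8.5, 8.5, 8.5, 8.5, 8.5, 8.5, 8.5, 8.5, 8.5, 8.5, 8.5, 8.5], "squeeze": 50}}

```text
t: 2.4
ee_pos: [427.4, 292.1, 231.5]
eef_rot: [-2.992, -0.958, -0.001]
ft_force: [0.6, 0.0, -1.8]
finger_gap: 0.998
```

>>> {"op": "move_arm", "data": {"linear": [[0, 0, 0], [0, 0, 0]], "yaw": [0, 0], "grip": [8.5, 8.5]}}

```text
t: 2.65
ee_pos: [426.4, 293.4, 231.4]
eef_rot: [-2.992, -0.958, 0.0]
ft_force: [1.3, -0.1, 0.4]
finger_gap: 0.994
```

```bash
cat > go.py <<'E'
from h import *
from scipy.spatial.transform import Rotation as Ro
def delta(x,y,z,ang):
    s=env.read_state();R=Ro.from_rotvec(s["eef_rot"]).as_matrix()
    a=np.arctan2(R[1,0],R[0,0]); p=s["ee_pos"]
    yaw=a-ang; d=np.array([x,y,z])-p
    # translation in tool frame after yaw
    R2=R@Ro.from_euler('z',yaw).as_matrix()
    print('t',round(s["t"],2),'p',np.round(p,1),'ang',round(a,4),'tilt',np.round(R[2],3),'F',np.round(s["ft_force"],1),'gap',round(s["finger_gap"]*85.4,1))
    print('yaw',round(yaw,4),'d(after yaw) cm',np.round(R2.T@d/10,2),'before',np.round(R.T@d/10,2))
E
python3 -c "
from go import *
delta(427,292.6,5,.62)"
```

```text
t 2.65 p [426.4 293.4 231.4] ang 0.6196 tilt [ 0. -0. -1.] F [ 1.3 -0.1  0.4] gap 84.9
yaw -0.0004 d(after yaw) cm [-0.    0.11 22.64] before [-0.    0.11 22.64]
```

>>> {"op": "move_arm", "data": {"linear": [[0, 0.1, 4], [0, 0, 5], [0, 0, 5], [0, 0, 5], [0, 0, 2.5], [0, 0, 1.0], [0, 0, 0], [0, 0, 0]], "yaw": [0, 0, 0, 0, 0, 0, 0, 0], "grip": [8.5, 8.5, 8.5, 8.5, 8.5, 8.5, 8.5, 8.5]}}

```text
t: 3.65
ee_pos: [428.1, 293.1, 7.9]
eef_rot: [-2.991, -0.959, -0.004]
ft_force: [0.4, -0.5, 0.5]
finger_gap: 0.995
```

>>> {"op": "move_arm", "data": {"linear": [[0, 0, 0], [0, 0, 0], [0, 0, 0], [0, 0, 0], [0, 0, 0], [0, 0, 0]], "yaw": [0, 0, 0, 0, 0, 0], "grip": [2.5, 2.5, 2.5, 2.5, 2.5, 2.5], "squeeze": 50}}

```text
t: 4.4
ee_pos: [427.6, 292.6, 6.9]
eef_rot: [-2.992, -0.958, -0.001]
ft_force: [-0.6, -0.5, 6.2]
finger_gap: 0.405
```

```bash
python3 -c "
from go import *
delta(427,292.6,5,.62)
for c in ('side','top'): cv2.imwrite(f'pics/{c}1.png',env.snapshot(c)[:,:,::-1])
cv2.imwrite('pics/c1.png',cv2.resize(cv2.imread('pics/side1.png')[80:240,180:400],None,fx=3,fy=3))
"
```

```text
t 4.4 p [427.6 292.6   6.9] ang 0.6199 tilt [ 0.001  0.    -1.   ] F [-0.6 -0.5  6.2] gap 34.6
yaw -0.0001 d(after yaw) cm [-0.04 -0.03  0.19] before [-0.04 -0.03  0.19]
```

View pics/c1.png

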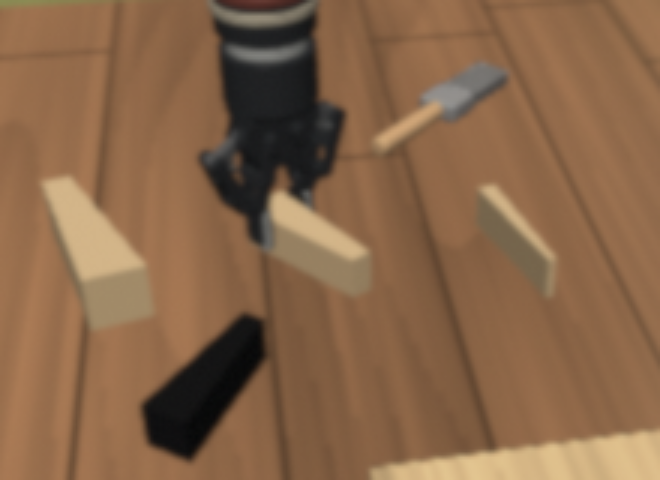

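>>> {"op": "move_arm", "data": {"linear": [[0, 0, -1.5], [0, 0, -3], [0, 0, -3], [0, 0, -1.5], [0, 0, 0], [0, 0, 0], [0, 0, 0], [0, 0, 0], [0, 0, 0]], "yaw": [0, 0, 0, 0, 0.125, 0.125, 0.125, 0.127, 0], "grip": [2.5, 2.5, 2.5, 2.5, 2.5, 2.5, 2.5, 2.5, 2.5]}}

```text
t: 5.62
ee_pos: [426.9, 292.4, 96.1]
eef_rot: [3.136, 0.187, -0.001]
ft_force: [-0.9, -0.3, -0.4]
finger_gap: 0.403
```

```bash
python3 -c "
from go import *
delta(531.8,3.2,95,.118)"
```

```text
t 5.62 p [426.9 292.4  96.1] ang 0.1188 tilt [-0.001  0.    -1.   ] F [-0.9 -0.3 -0.4] gap 34.5
yaw 0.0008 d(after yaw) cm [ 7.01 29.95  0.1 ] before [ 6.99 29.96  0.1 ]
```

>>> {"op": "move_arm", "data": {"linear": [[0.7, 3, 0], [0.9, 4, 0], [0.9, 4, 0], [0.9, 4, 0], [0.9, 4, 0], [0.9, 4, 0], [0.9, 3.5, 0], [0.9, 3.5, 0], [0, 0, 0], [0, 0, 0]], "yaw": [0, 0, 0, 0, 0, 0, 0, 0, 0, 0], "grip": [2.5, 2.5, 2.5, 2.5, 2.5, 2.5, 2.5, 2.5, 2.5, 2.5]}}

```text
t: 6.88
ee_pos: [531.6, 3.1, 96.1]
eef_rot: [-3.135, -0.188, 0.001]
ft_force: [0.2, -1.1, -2.0]
finger_gap: 0.401
```

```bash
python3 -c "
from go import *
delta(531.8,3.2,95,.118)
for c in ('side','top'): cv2.imwrite(f'pics/{c}2.png',env.snapshot(c)[:,:,::-1])
from ov import *
b=[575,-135.5,.035];p=[617.2,-176.5,.036]
s=env.read_state()['ee_pos'];a=.035
w=[s[0]+3.3+40*a,s[1]-40+3.3*a,a,s[2]-7]
print(w)
overlay('os2','side',b,p,w,src='pics/side2.png')
overlay('ot2','top',b,p,w,win=(190,110,470,300),k=2.8,src='pics/top2.png')
"
```

```text
t 6.88 p [531.6   3.1  96.1] ang 0.1195 tilt [-0.001 -0.001 -1.   ] F [ 0.2 -1.1 -2. ] gap 34.2
yaw 0.0015 d(after yaw) cm [ 0.02 -0.    0.11] before [ 0.02 -0.    0.11]
[np.float64(536.3346175648703), np.float64(-36.22909199676031), 0.035, np.float64(89.21537889944321)]
```

View pics/os2.png

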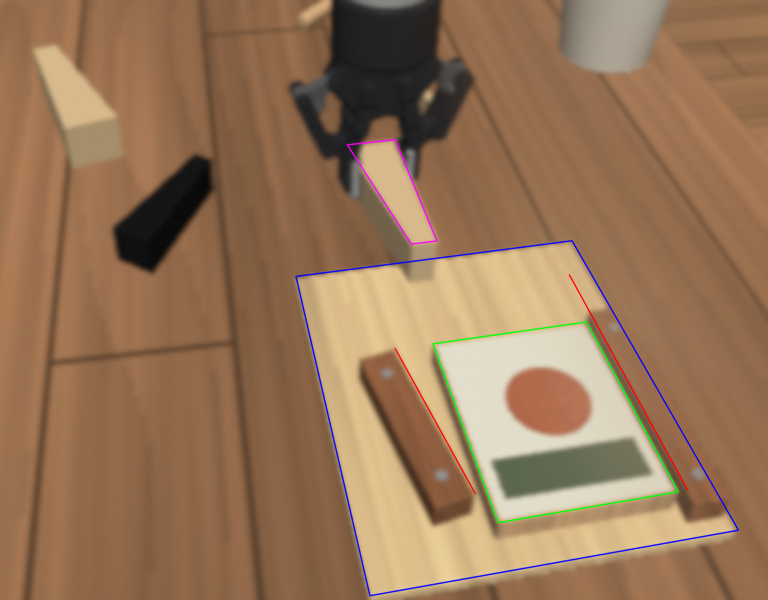

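View pics/ot2.png

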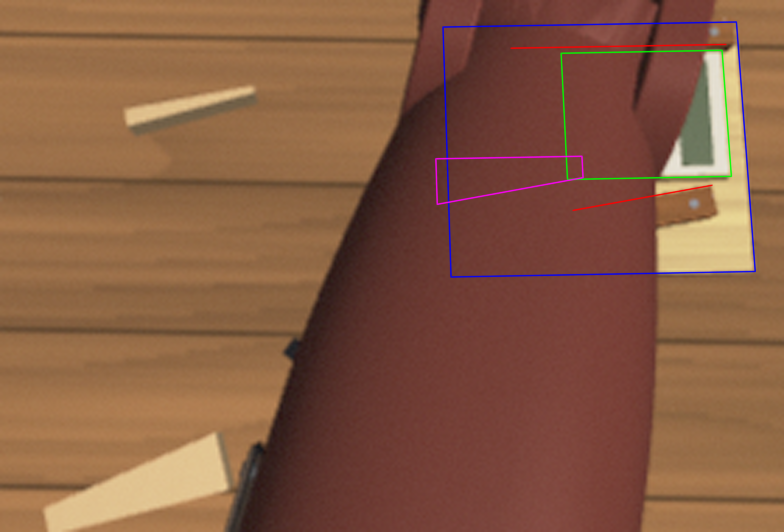

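>>> {"op": "move_arm", "data": {"linear": [[0, 0, 2], [0, 0, 3], [0, 0, 1.5], [0, 0, 0.7], [0, 0, 0.2], [0, 0, 0], [0, 0, 0]], "yaw": [0, 0, 0, 0, 0, 0, 0], "grip": [2.5, 2.5, 2.5, 2.5, 2.5, 2.5, 2.5]}}

```text
t: 7.85
ee_pos: [532.6, 2.6, 23.1]
eef_rot: [3.136, 0.185, 0.002]
ft_force: [0.0, 0.2, -0.9]
finger_gap: 0.406
```

>>> {"op": "move_arm", "data": {"linear": [[0, 0, 0.1], [0, 0, 0]], "yaw": [0, 0], "grip": [2.5, 2.5]}}

```text
t: 8.1
ee_pos: [532.1, 2.8, 21.4]
eef_rot: [-3.136, -0.185, -0.0]
ft_force: [-0.9, -0.4, -1.1]
finger_gap: 0.405
```

```bash
cat > look.py <<'E'
import sys
from go import *
from ov import *
n=sys.argv[1]
delta(531.8,3.2,20,.118)
s=env.read_state()['ee_pos'];a=.035
w=[s[0]+3.3+40*a,s[1]-40+3.3*a,a,s[2]-7]
b=[575,-135.5,.035];p=[617.2,-176.5,.036]
d=np.array(w[:2])-b[:2];c,q=np.cos(a),np.sin(a);print('wedge by tool, board:',np.round([c*d[0]+q*d[1],-q*d[0]+c*d[1]],1),w[3])
cv2.imwrite(f'pics/side{n}.png',env.snapshot('side')[:,:,::-1])
overlay(f'os{n}','side',b,p,w,win=(280,180,500,370),k=3.4,src=f'pics/side{n}.png')
E
python3 look.py 3
```

```text
t 8.1 p [532.1   2.8  21.4] ang 0.118 tilt [ 0. -0. -1.] F [-0.9 -0.4 -1.1] gap 34.6
yaw 0.0 d(after yaw) cm [-0.02 -0.05  0.14] before [-0.02 -0.05  0.14]
wedge by tool, board: [-34.8  99.7] 14.3899621148453
```

View pics/os3.png

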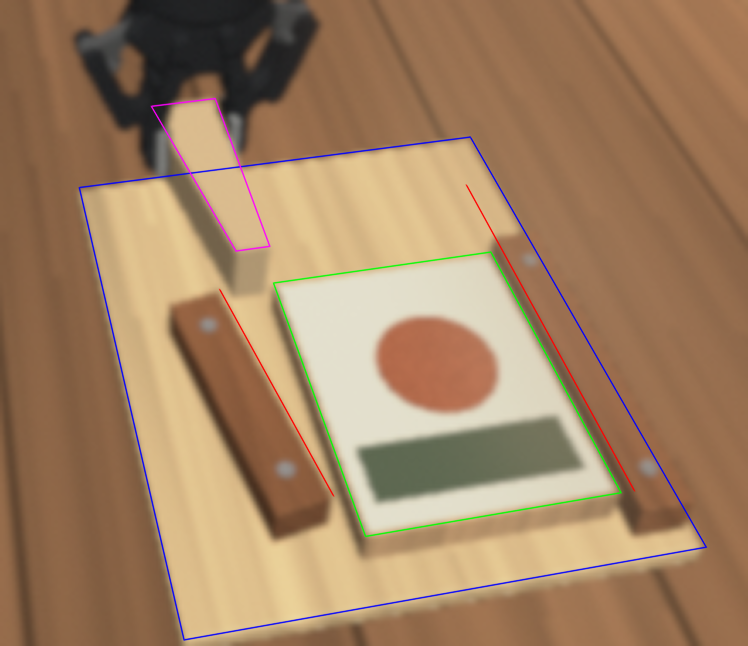

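>>> {"op": "move_arm", "data": {"linear": [[-0.08, 1, 0.05], [-0.08, 1, 0.05], [-0.08, 1, 0], [-0.08, 1, 0], [-0.08, 1, 0], [-0.04, 0.5, 0], [0, 0, 0], [0, 0, 0]], "yaw": [0, 0, 0, 0, 0, 0, 0, 0], "grip": [2.5, 2.5, 2.5, 2.5, 2.5, 2.5, 2.5, 2.5]}}

```text
t: 9.15
ee_pos: [534.1, -52.1, 20.3]
eef_rot: [-3.136, -0.186, 0.0]
ft_force: [0.1, -0.5, -0.1]
finger_gap: 0.403
```

```bash
python3 look.py 4
```

```text
t 9.15 p [534.1 -52.1  20.3] ang 0.1182 tilt [-0. -0. -1.] F [ 0.1 -0.5 -0.1] gap 34.4
yaw 0.0002 d(after yaw) cm [ 0.43 -5.52  0.03] before [ 0.43 -5.52  0.03]
wedge by tool, board: [-34.7  44.7] 13.269978379415047
```

View pics/os4.png

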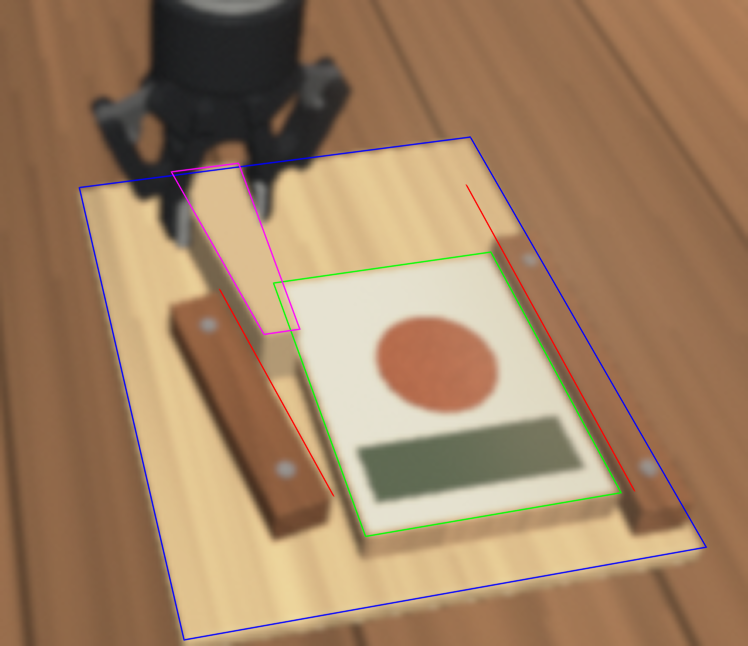

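>>> {"op": "move_arm", "data": {"linear": [[-0.06, 0.7, 0], [-0.06, 0.7, 0.05], [0, 0, 0]], "yaw": [0, 0, 0], "grip": [2.5, 2.5, 2.5]}}

```text
t: 9.57
ee_pos: [534.6, -67.0, 19.8]
eef_rot: [3.136, 0.184, 0.0]
ft_force: [0.6, 0.8, -0.8]
finger_gap: 0.403
```

>>> {"op": "move_arm", "data": {"linear": [[0.03, 0.4, 0], [0, 0, 0]], "yaw": [0, 0], "grip": [2.5, 2.5]}}

```text
t: 9.82
ee_pos: [535.4, -70.6, 19.8]
eef_rot: [-3.136, -0.185, -0.0]
ft_force: [-0.1, -0.0, -0.6]
finger_gap: 0.405
```

>>> {"op": "move_arm", "data": {"linear": [[0.03, 0.4, 0], [0, 0, 0]], "yaw": [0, 0], "grip": [2.5, 2.5]}}

```text
t: 10.07
ee_pos: [536.1, -74.5, 19.8]
eef_rot: [3.136, 0.185, -0.0]
ft_force: [-0.3, -0.7, -0.7]
finger_gap: 0.405
```

>>> {"op": "move_arm", "data": {"linear": [[0.03, 0.4, 0], [0, 0, 0]], "yaw": [0, 0], "grip": [2.5, 2.5]}}

```text
t: 10.32
ee_pos: [536.9, -78.5, 19.8]
eef_rot: [3.136, 0.185, 0.0]
ft_force: [-1.0, -0.6, -1.5]
finger_gap: 0.404
```

>>> {"op": "move_arm", "data": {"linear": [[0.03, 0.4, 0], [0, 0, 0]], "yaw": [0, 0], "grip": [2.5, 2.5]}}

```text
t: 10.58
ee_pos: [537.7, -82.5, 19.8]
eef_rot: [3.136, 0.185, 0.0]
ft_force: [-0.9, -0.7, -0.3]
finger_gap: 0.402
```

>>> {"op": "move_arm", "data": {"linear": [[0.03, 0.3, 0], [0, 0, 0]], "yaw": [0, 0], "grip": [2.5, 2.5]}}

```text
t: 10.82
ee_pos: [538.4, -85.3, 19.8]
eef_rot: [3.136, 0.185, 0.0]
ft_force: [-0.7, -1.2, -1.8]
finger_gap: 0.402
```

```bash
python3 look.py 5
```

```text
t 10.82 p [538.4 -85.3  19.8] ang 0.1178 tilt [ 0.  0. -1.] F [-0.7 -1.2 -1.8] gap 34.3
yaw -0.0002 d(after yaw) cm [ 0.39 -8.87 -0.02] before [ 0.39 -8.87 -0.02]
wedge by tool, board: [-31.6  11.4] 12.79624030728488
```

View pics/os5.png

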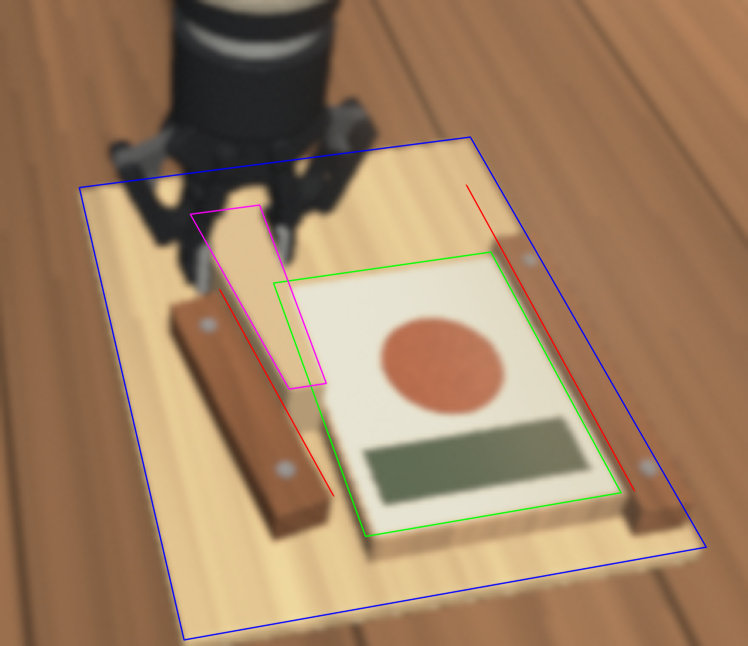

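>>> {"op": "move_arm", "data": {"linear": [[0, 0, 0], [0, 0, 0], [0, 0, 0], [0, -0.2, -2], [0, -0.5, -3], [0, -3, -1.5], [0, -1.2, 0], [0, 0, 0], [0, 0, 0], [0, 0, 0]], "yaw": [0, 0, 0, 0, 0, 0, 0.083, 0, 0, 0], "grip": [6, 6, 6, 6, 6, 6, 0, 0, 0, 0]}}

```text
t: 12.12
ee_pos: [532.4, -36.9, 84.5]
eef_rot: [-3.141, -0.055, 0.001]
ft_force: [0.5, -0.3, 1.1]
finger_gap: -0.001
```

```bash
python3 look.py 6; python3 - <<'E'
from fit import *
from go import *
I={'side':cv2.imread('pics/side6.png')}
r=fit(topface(wedge(),36)+[0,0,12],[542,-125,.035],I,WM)[('side',)];print(r)
a=.035;c,s=np.cos(a),np.sin(a)
d=r[0][:2]-[575,-135.5];print('board',c*d[0]+s*d[1],-s*d[0]+c*d[1])
X,Y=-36.6,95
delta(575+c*X-s*Y,-135.5+s*X+c*Y,20,.035)
E
```

```text
t 12.12 p [532.4 -36.9  84.5] ang 0.0353 tilt [-0. -0. -1.] F [ 0.5 -0.3  1.1] gap -0.1
yaw -0.0827 d(after yaw) cm [ 0.41 -3.99  6.45] before [ 0.08 -4.01  6.45]
wedge by tool, board: [-35.8  60. ] 77.49014571857394
(array([ 5.56565e+02, -1.47963e+02,  7.50000e-02]), np.float64(3017.4))
board -18.859825662054302 -11.810273917099297
t 12.18 p [532.4 -36.9  84.5] ang 0.035 tilt [-0. -0. -1.] F [-0.  -0.7  0. ] gap 0.4
yaw 0.0 d(after yaw) cm [0.25 0.5  6.45] before [0.25 0.5  6.45]
```

View pics/os6.png

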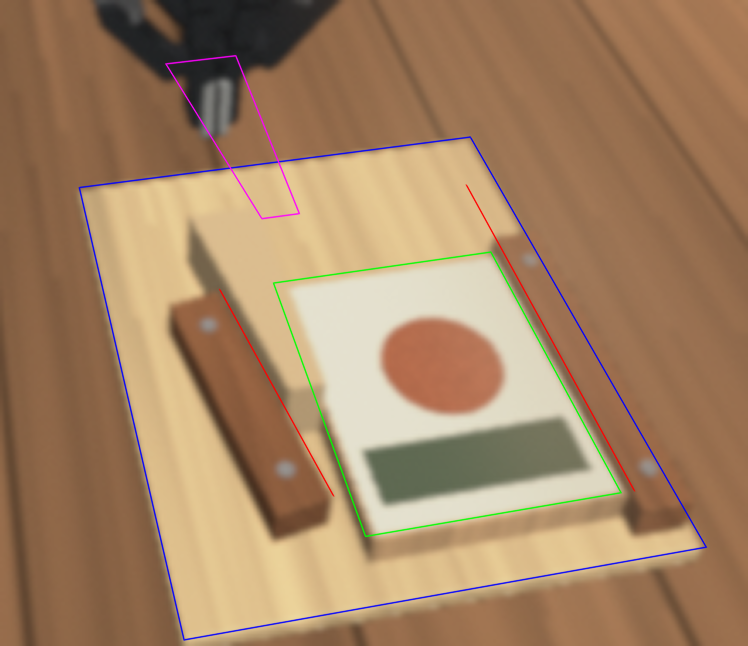

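>>> {"op": "move_arm", "data": {"linear": [[0.25, 0, 3], [0, 0, 2.5], [0, 0, 0.9], [0, 0.3, 0], [0, 0.3, 0], [0, 0.3, 0], [0, 0, 0]], "yaw": [0, 0, 0, 0, 0, 0, 0], "grip": [0, 0, 0, 0, 0, 0, 0]}}

```text
t: 13.05
ee_pos: [535.7, -45.7, 21.4]
eef_rot: [3.141, 0.054, 0.001]
ft_force: [1.1, 0.3, 0.4]
finger_gap: -0.002
```

>>> {"op": "move_arm", "data": {"linear": [[0, 0.3, 0], [0, 0.3, 0], [0, 0, 0]], "yaw": [0, 0, 0], "grip": [0, 0, 0]}}

```text
t: 13.42
ee_pos: [535.5, -51.6, 20.8]
eef_rot: [-3.141, -0.054, -0.0]
ft_force: [-0.2, -0.5, -0.2]
finger_gap: 0.006
```

>>> {"op": "move_arm", "data": {"linear": [[0, 0.3, 0], [0, 0, 0]], "yaw": [0, 0], "grip": [0, 0]}}

```text
t: 13.68
ee_pos: [535.7, -54.5, 20.8]
eef_rot: [-3.141, -0.055, -0.0]
ft_force: [0.4, -0.1, -0.8]
finger_gap: -0.005
```

>>> {"op": "move_arm", "data": {"linear": [[0, 0.3, 0], [0, 0, 0]], "yaw": [0, 0], "grip": [0, 0]}}

```text
t: 13.92
ee_pos: [535.8, -57.4, 20.8]
eef_rot: [-3.141, -0.055, -0.0]
ft_force: [0.3, -0.0, -0.1]
finger_gap: 0.002
```

>>> {"op": "move_arm", "data": {"linear": [[0, 0.3, 0], [0, 0, 0]], "yaw": [0, 0], "grip": [0, 0]}}

```text
t: 14.18
ee_pos: [536.2, -60.2, 20.9]
eef_rot: [-3.141, -0.055, -0.001]
ft_force: [2.5, 3.8, 0.4]
finger_gap: 0.0
```

>>> {"op": "move_arm", "data": {"linear": [[0, 0.3, 0], [0, 0, 0]], "yaw": [0, 0], "grip": [0, 0]}}

```text
t: 14.42
ee_pos: [536.6, -62.6, 21.0]
eef_rot: [-3.139, -0.056, -0.003]
ft_force: [4.4, 7.4, 0.3]
finger_gap: -0.001
```

>>> {"op": "move_arm", "data": {"linear": [[0, 0.3, 0], [0, 0, 0]], "yaw": [0, 0], "grip": [0, 0]}}

```text
t: 14.68
ee_pos: [537.2, -64.9, 21.1]
eef_rot: [-3.138, -0.057, -0.004]
ft_force: [6.5, 11.2, 0.7]
finger_gap: 0.003
```

```bash
python3 look.py 7
```

```text
t 14.68 p [537.2 -64.9  21.1] ang 0.0363 tilt [ 0.003 -0.003 -1.   ] F [ 6.5 11.2  0.7] gap 0.2
yaw -0.0817 d(after yaw) cm [ 0.27 -6.83  0.13] before [-0.29 -6.83  0.13]
wedge by tool, board: [-32.   31.8] 14.139325284394197
```

View pics/os7.png

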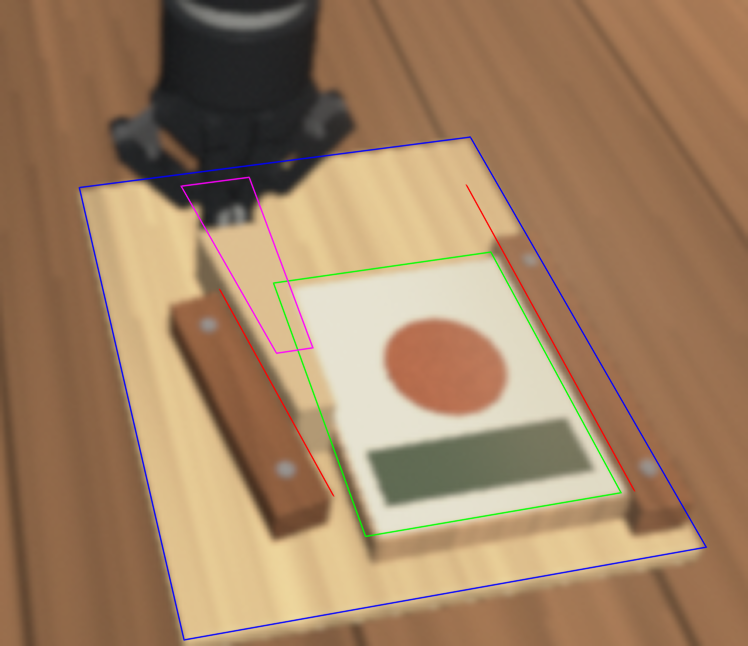

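>>> {"op": "move_arm", "data": {"linear": [[0.05, 0.2, 0], [0, 0, 0]], "yaw": [0, 0], "grip": [0, 0]}}

```text
t: 14.98
ee_pos: [537.7, -66.9, 21.1]
eef_rot: [-3.138, -0.057, -0.004]
ft_force: [6.0, 9.8, 0.3]
finger_gap: -0.001
```

>>> {"op": "move_arm", "data": {"linear": [[0.05, 0.2, 0], [0, 0, 0]], "yaw": [0, 0], "grip": [0, 0]}}

```text
t: 15.22
ee_pos: [538.2, -68.9, 21.1]
eef_rot: [-3.138, -0.057, -0.004]
ft_force: [6.4, 10.7, 0.4]
finger_gap: 0.0
```

>>> {"op": "move_arm", "data": {"linear": [[0.05, 0.2, 0], [0, 0, 0]], "yaw": [0, 0], "grip": [0, 0]}}

```text
t: 15.48
ee_pos: [538.6, -70.4, 21.0]
eef_rot: [-3.137, -0.057, -0.003]
ft_force: [5.7, 12.7, 1.2]
finger_gap: -0.004
```

>>> {"op": "move_arm", "data": {"linear": [[0.03, 0.2, 0], [0, 0, 0]], "yaw": [0, 0], "grip": [0, 0]}}

```text
t: 15.72
ee_pos: [538.6, -70.7, 21.0]
eef_rot: [-3.134, -0.059, -0.003]
ft_force: [4.4, 21.4, 3.5]
finger_gap: -0.001
```

>>> {"op": "move_arm", "data": {"linear": [[0.02, 0.15, 0], [0, 0, 0]], "yaw": [0, 0], "grip": [0, 0]}}

```text
t: 15.98
ee_pos: [538.6, -70.7, 20.9]
eef_rot: [-3.131, -0.06, -0.002]
ft_force: [3.6, 28.7, 7.1]
finger_gap: 0.003
```

>>> {"op": "move_arm", "data": {"linear": [[0, -0.5, 0], [0, -0.5, 0], [0, 0, 0]], "yaw": [0, 0, 0], "grip": [0, 0, 0]}}

```text
t: 16.35
ee_pos: [537.8, -65.9, 20.7]
eef_rot: [3.141, 0.055, -0.001]
ft_force: [-1.1, 0.7, 0.3]
finger_gap: -0.001
```

>>> {"op": "move_arm", "data": {"linear": [[0, 0.4, 0], [0, 0.3, 0], [0, 0.2, 0], [0, 0.1, 0], [0, 0, 0]], "yaw": [0, 0, 0, 0, 0], "grip": [0, 0, 0, 0, 0]}}

```text
t: 16.98
ee_pos: [538.1, -70.8, 20.8]
eef_rot: [-3.131, -0.06, -0.001]
ft_force: [0.9, 28.6, 9.8]
finger_gap: 0.004
```

>>> {"op": "move_arm", "data": {"linear": [[0, -1, 0], [0, -2, 0], [0, -1, -2], [0, -2, -5], [0, -4, -5], [0, -4, -5], [0, -4, 0], [0, -4, 0], [0, -4, 0], [0, -4, 0], [0, 0, 0], [0, 0, 0]], "yaw": [0, 0, 0, 0, 0, 0, 0, 0, 0, 0, 0, 0], "grip": [0, 0, 0, 0, 0, 0, 0, 0, 0, 0, 0, 0]}}

```text
t: 18.48
ee_pos: [527.7, 222.2, 188.3]
eef_rot: [3.141, 0.056, -0.0]
ft_force: [0.1, -0.6, -0.1]
finger_gap: -0.001
```

```bash
python3 - <<'E'
from ov import *
from go import *
for c in('side','top'): cv2.imwrite(f'pics/{c}8.png',env.snapshot(c)[:,:,::-1])
b=[575,-135.5,.035];a=.035;c,s=np.cos(a),np.sin(a)
def W(x,y,*z): return [b[0]+c*x-s*y,b[1]+s*x+c*y,a,*z]
overlay('os8','side',b,W(45,-42.5),W(-29,-2,12),win=(280,180,500,370),k=3.4,src='pics/side8.png')
overlay('ot8','top',b,W(45,-42.5),W(-29,-2,12),win=(330,100,480,225),k=4.6,src='pics/top8.png')
delta(0,0,0,0)
for k,cam in((1,'side'),(1,'top')):
  for l,z in (('wedge_mid',30),('panel_mid',21)):
    for r in env.landmark_of(l,cam)[:4]:
      q=ray([r['location'][0]*640,r['location'][1]*400],cam,z)[:2]-b[:2]
      print(cam,l,r['conf'],np.round([c*q[0]+s*q[1],-s*q[0]+c*q[1]],1))
E
```

```text
t 18.57 p [528.  221.5 188.4] ang 0.034 tilt [ 0.  0. -1.] F [ 0.  -0.3  0. ] gap -0.2
yaw 0.034 d(after yaw) cm [-52.8   22.14  18.84] before [-53.53  20.33  18.84]
side wedge_mid 0.88 [-286.9  404.7]
side wedge_mid 0.73 [-203.1  218.4]
side wedge_mid 0.66 [-33.   -8.3]
side panel_mid 0.76 [ 46.4 -42.6]
top wedge_mid 0.96 [-193.8  231.7]
top wedge_mid 0.89 [-26.6  -8.5]
top wedge_mid 0.45 [ 34.1 -43. ]
top panel_mid 0.8 [ 36.2 -48.2]
```

View pics/os8.png

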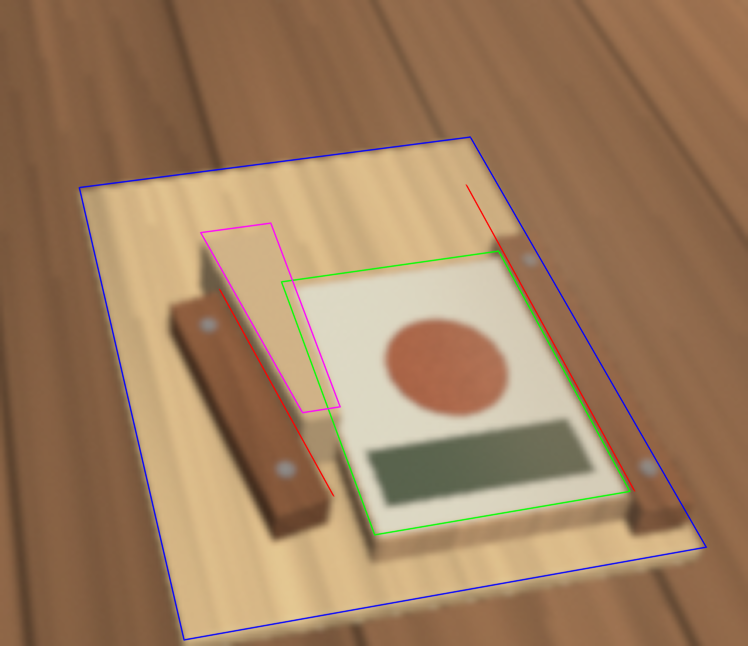

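View pics/ot8.png

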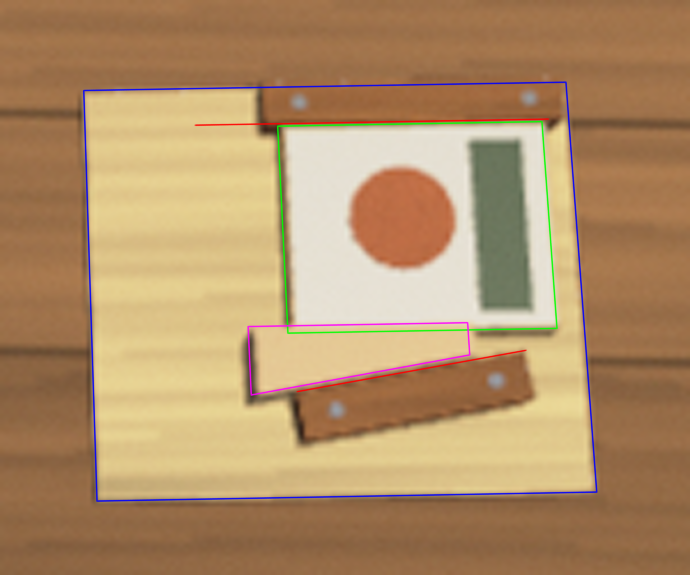

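```bash
python3 -c "
from rig import env
print(env.sign_off())"
```

```text
the job is handed in; nothing more can be done
None
```

The thick wedge is jammed in the slot and the panel is hard up against the straight batten. I handed the job in at about 19 s of the 59 s allowed. No verdict was reported.

- **What I did:** I gripped the smaller light-coloured wedge near its butt and slid it in thin end first to about y +11. Then I let go and pushed the butt with closed fingers until it gave no more.
- **Last push:** The tool stopped at y ≈ -70.7. A second tap moved it no further (-70.8). Both peaked at about 29 N, above the suggested 12–20 N but below the 40 N and 120 N limits.
- **Last pictures:** In both views the panel outline drawn at the home position (board x 45) matches the image to within about 1–2 mm. The wedge lies flat and in line at about board x -29, y -2 to -8.
- **Where the checks disagreed:** The networks were less consistent than the drawn outlines. They put wedge x at -33 (side) and -27 (top), and panel x at 46 (side) and 36 (top). The top view's 36 contradicts both overlays, so I treated it as network error.
- **Not measured:** I could not measure the contact force between wedge and panel. I infer it from the jam.
- **Thin wedge and arm:** I never went near the thin wedge, but I did not measure its position again at the end. The arm was clear of everything when I handed in.

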